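# Trim a sprung examination-lamp boom to its set hand and park it again

### The job

Check the trim of the bench lamp: using only the T-bar of its trim lever, lift the top-heavy lamp boom off its stop, bring its pointer in line with the black set hand on the dial and keep it there, within 5 degrees, for 6 seconds without a break. Then let the boom down gently, lamp side down, until it rests against its stop again, bring the lever back about upright and let go. Do not touch the boom, do not let it swing over to the other stop or slam, and leave the set hand and the other things on the bench alone.

Things in the scene. Friction and masses are not known exactly. Their poses are not given: they have to be found in the camera images.
- stand: White lamp stand fixed to the bench, base 200 x 140 mm, column with a level axle 150 mm above the bench. Origin under the column, on the bench; z up, x along the axle away from the robot (yaw up to 0.2 rad), y left along the level boom. Aluminium dial plate 150 mm wide, top 260 mm up, 22 mm beyond the origin, ticks every 0.1 rad, middle tick upright; hand and pointer turn about the axle.
- lever (a joint): Trim lever, a flat steel bar standing up from the axle, 45 mm from the stand's origin on the robot's side. Angle in rad about the stand's x axis: 0 upright, positive leans to the stand's -y (the lamp's side, right as seen from the robot). Range -0.8 to 0.8. Dry friction of about 0.35 N m (2.3 N at the grip) keeps it where it is left.
- lever_grip (a point): Point on the lever's T-bar, a black round bar of 16 mm diameter along the stand's x, sticking out 65 mm towards the robot from the steel bar; this point is 35 mm from the steel and 30 mm from the free end. In the stand's frame it is at (-0.085, -0.15 sin(lever), 0.15 + 0.15 cos(lever)) m. Grip it from above, fingers closing along the stand's y; the bar can turn between the pads.
- boom (a joint): Boom angle relative to the lever, rad, same sense; the boom's own angle from level is lever + boom, positive = lamp side down. The lever drives the boom only through a torsion spring: nominal 0.062 N m/rad, no torque at 0, damping only 0.005 N m s/rad. Stops (part of the lever) at -1.0 and +0.6; it starts against +0.6, its parked place, and stays on it while the lever is near upright.
- boom_hub (a point): Boom's centre on the axle, 55 mm beyond the stand's origin. The boom is top-heavy and falls away from level faster than the spring holds it (time constant about 0.8 s). Nominal mass 0.8 kg, centre of mass 14 mm above the axle (gravity torque 0.111 N m x sin(angle from level)), moment of inertia 0.035 kg m2 about the axle; mass and inertia together are 0.85 to 1.25 of this.
- lamp_head (a point): Middle of the white lamp head (dome, 90 mm diameter, 60 mm high) at the -y end of the boom; at (0.055, -0.21, 0.1665) m in the stand's frame when the boom is level. The boom is a white bar 400 mm long along the stand's y; a steel cylinder (70 mm diameter, 60 mm long) at its +y end, centred 210 mm out, is the counterweight. Set down gently, the head sinks at under 0.1 m/s.
- pointer_tip (a point): Tip of the boom's dark steel pointer, 10 mm wide, upright when the boom is level; 115 mm from the axle, 51 mm beyond the stand's origin along x.
- set_hand (a joint): Angle of the black set hand on the dial, rad about the stand's x axis from upright, same sense as lever + boom: the pointer is in line when lever + boom = set_hand. Between -0.15 and 0.15; stiff, it stays where it is.
- set_hand_tip (a point): Top of the black set hand (8 mm wide, with a 30 mm wide tab at its top), 120 mm from the axle, 32 mm beyond the stand's origin along x, just behind the pointer as seen from beyond the bench.
- basin: Bystander: white open instrument basin, 170 x 130 x 60 mm, origin under its centre.
- spray: Bystander: white bottle, 64 mm diameter, 170 mm high, origin under its centre.
- cup: Bystander: clear cup, 70 mm diameter, 90 mm high, origin under its centre.
- glove_box: Bystander: cardboard glove box, 120 x 220 x 70 mm, origin under its centre.

How it is judged:
By the outcome, as a careful person would: the job done as asked, in the order asked, and still so for the second after the job is handed in, with the robot touching nothing.
It also fails if it takes over 67 s, if anything falls off the work surface, if the arm or the gripper's body presses on something with over 40 N, if the wrist force passes 120 N, or if a joint passes its speed limit or range.

### The arm

A 6-joint arm with a two-finger parallel gripper is mounted at the origin on the work surface. World frame = base frame: x ahead of the robot, y to its left, z up, the work surface at z = 0. Lengths are in m, angles in rad, forces in N, time in s.
With the tool pointing down it reaches from about 0.375 to 0.9 m from the base axis. Payload 3.1 kg.
Tool frame: the origin (TCP) lies at the very end of the fingers, on their centre line; the grasp point (between the pads) lies 19 mm behind it (robot.grip_depth is the distance from the TCP to the grasp point, in m); z points along the fingers, y is the direction in which the jaws open and shut (so a half turn about z gives the same grasp; the last joint's range is limited). The gripper opens to 87 mm and grips with 3 to 60 N. Pads are 19 mm wide; open, the fingers measure 117 mm over their backs; the gripper's body (75 mm by 190 mm) begins 51 mm behind the grasp point.
Start: joints at [1.127, 0.527, 1.433, -0, 1.181, -0.178], TCP at [0.164, 0.603, 0.223] pointing down, gripper open.
Joint ranges: [-3.08, 3.08], [-0.75, 2.2], [0.22, 2.44], [-1.43, 4.57], [0, 2.65], [-2.85, 2.85]. Speed limits (rad/s): [2.79, 2.79, 3.14, 3.14, 3.14, 3.14].

### API

Orientations are given as a unit quaternion [x, y, z, w].
In Python, from rig import robot gives the robot as it stands.
- The arm moves only by the tool drive_tool, never from a script. Its argument "series" is a list of rows, each a list of 7 numbers: the shift along the tool's x, y, z in m, then the turn, a rotation vector about the tool's x, y, z in degrees, then the opening, from 0 (shut) to 1 (fully open). A call has 1 to 5 rows; each row shifts and turns the commanded pose from where the row before left it, along the tool's axes as they then stand; what a row does not reach is not made up. A row lasts 1/8 s, in which the tool goes at most 62.5 mm and 10.7 degrees, less where a joint would pass 70% of its speed; a pose out of reach is approached as far as the arm can. A call is refused whole if a number of a shift passes 0.0625 or a number of a turn 10.7, either way. A call with a gripper value outside its range is refused whole. The fingers move at their own pace and stop on an object; "squeeze" is the grip in N (left out, the last holds). Time passes only in rows, so rows that do not move let the fingers close. It gives the time, the measured TCP pose, the force and the opening at its end, in the units of the state.
- robot.get_obs(): the state, without advancing time (a new reading comes with each control period).
- robot.camera(name): name is "scene" or "top" or "wrist"; returns (picture, depth): 420x560x3 uint8, blue, green, red; 420x560 float32, m along the optical axis (not along the pixel's ray), 0 where there is no reading.
- robot.camera_model(name): a dict with "fx", "fy", "cx", "cy" (pixels), "R" (3x3) and "t" (3): a world point X has camera coordinates R X + t. Camera axes: x right, y down, z forward; pixel columns grow to the right and rows downward; lengths in m; the calibration is good to about 2 mm. A picture is of the moment at which its call begins: read the wrist's pose just before it. camera_model takes no time and is no camera call; for the wrist camera it gives the pose at the moment of the call.
- robot.hand_in(): hands the job in, once; it reports no verdict.
The state is a dict: "time": time; "q": joint angles; "joint_velocities": joint speeds; "joint_torque": joint torques, N m; "position": TCP position; "tool_rot": TCP orientation; "ft_force": force on the tool from outside, world axes, zero at the start; "moment": the same for the moment, N m; "grip_width": finger opening in m.
Only numpy, scipy, OpenCV 4.12 (cv2) and the standard library are available. Lean on these libraries where they do the work, as an engineer would, in place of code of your own. Each camera call takes 0.05 s, during which the arm holds its last target. There are 200 camera calls.

## Working session

There is one attempt and no reset: what is moved stays moved. The work goes in short steps, Python scripts to look and compute and a tool call to move; the robot and the scene stay as the last step left them, time stands still between calls to the robot, and variables do not carry over. Pictures are saved under pics/ and viewed, about 8 in all and at most 12, crops included, and the job is handed in when it is done.

Besides the shell and the picture viewer there is one more tool, called after "Emit:" as name(argument=value, ...) on one line, values as JSON. drive_tool: Moves the arm, as the interface text tells. Its arguments: {"type":"object","properties":{"series":{"type":"array"},"squeeze":{"type":"number"}},"required":["series"]}

```bash
ls; mkdir -p pics; python3 - <<'E'
from rig import robot
import cv2,numpy as np
o=robot.get_obs();print({k:np.round(v,3).tolist() for k,v in o.items()})
a,d=robot.camera("scene");b,e=robot.camera("top")
for n in("scene","top"):
    m=robot.camera_model(n);print(n,{k:np.round(v,4).tolist() for k,v in m.items()})
cv2.imwrite("pics/s0.png",a);cv2.imwrite("pics/t0.png",b);np.savez("d0.npz",a=a,d=d,b=b,e=e)
E
```

```text
pics
{'time': 0.0, 'q': [1.127, 0.528, 1.434, -0.0, 1.181, -0.179], 'joint_velocities': [0.0, 0.001, 0.001, 0.001, -0.0, 0.0], 'joint_torque': [-0.0, -44.004, -17.66, 0.063, 0.058, -0.0], 'position': [0.163, 0.603, 0.222], 'tool_rot': [0.132, 0.991, -0.001, -0.0], 'ft_force': [0.047, -0.417, -0.562], 'moment': [0.031, -0.014, -0.021], 'grip_width': 0.087}
scene {'fx': 546.6566, 'fy': 546.6566, 'cx': 281.4026, 'cy': 212.801, 'R': [[-0.1021, 0.9948, -0.0053], [0.7674, 0.0754, -0.6367], [-0.633, -0.0691, -0.7711]], 't': [0.0461, -0.2729, 2.0499]}
top {'fx': 459.946, 'fy': 459.946, 'cx': 285.5971, 'cy': 215.5012, 'R': [[0.0032, -0.9999, -0.0157], [-0.9875, -0.0007, -0.1576], [0.1575, 0.016, -0.9874]], 't': [0.022, 0.5423, 1.6004]}
```

View pics/s0.png

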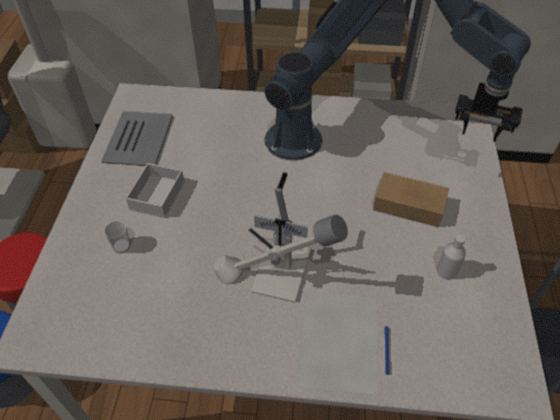

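View pics/t0.png

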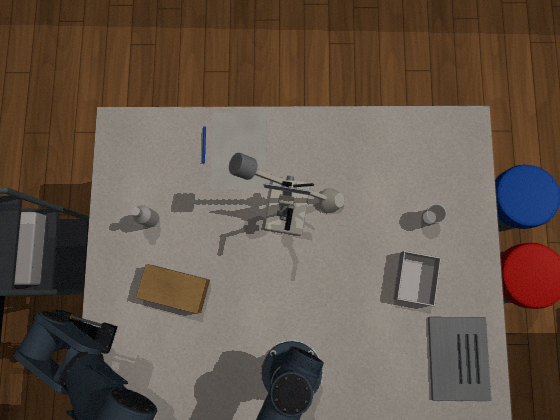

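The scene view shows the stand at about (280,255), with the counterweight at (330,231) and the lamp head at (229,270). In the top view the T-bar is around (288,215) and the dial around (288,185). I'll zoom both next.

```bash
python3 - <<'E'
import cv2,numpy as np
z=np.load("d0.npz")
A=cv2.resize(z['a'][165:305,210:350],None,fx=4.2,fy=4.2,interpolation=cv2.INTER_CUBIC)
A=np.clip(A*1.3,0,255).astype(np.uint8)
cv2.imwrite("pics/s1.png",A)
B=cv2.resize(z['b'][145:245,225:355],None,fx=6,fy=6,interpolation=cv2.INTER_CUBIC)
cv2.imwrite("pics/t1.png",np.clip(B*1.3,0,255).astype(np.uint8))
E
```

```text
(no output)
```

View pics/s1.png

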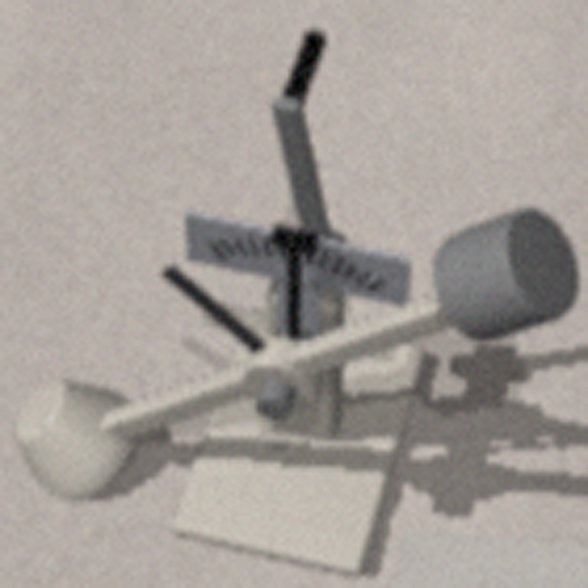

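View pics/t1.png

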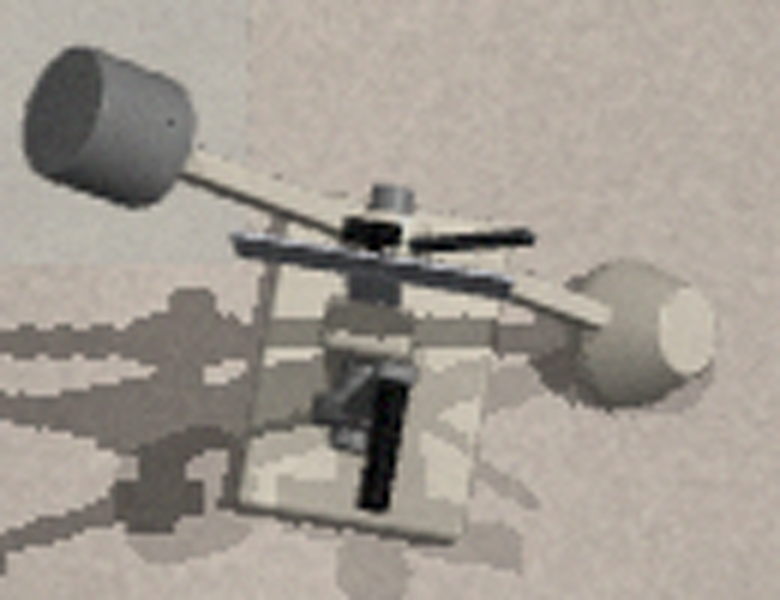

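```bash
cat > h.py <<'E'
import cv2,numpy as np
from rig import robot
def ray(m,uv):
    d=np.array([(uv[0]-m['cx'])/m['fx'],(uv[1]-m['cy'])/m['fy'],1.]);R=np.array(m['R'])
    return -R.T@np.array(m['t']),R.T@d
def onplane(m,uv,n,c):
    o,d=ray(m,uv);return o+d*(c-n@o)/(n@d)
def pts(m,dep,mask):
    v,u=np.nonzero(mask&(dep>0));z=dep[v,u]
    P=np.stack([(u-m['cx'])/m['fx']*z,(v-m['cy'])/m['fy']*z,z],1)
    return (P-np.array(m['t']))@np.array(m['R'])
E
python3 - <<'E'
from h import *
z=np.load("d0.npz");S=robot.camera_model("scene");T=robot.camera_model("top")
Z=np.array([0,0,1.])
s=lambda x,y:((x+.5)/4.2-.5+210,(y+.5)/4.2-.5+165)
t=lambda x,y:((x+.5)/6-.5+225,(y+.5)/6-.5+145)
for n,c,a,b in(("scene",S,s(188,212),s(412,261)),("top",T,t(235,238),t(510,288))):
    p,q=[onplane(c,u,Z,.26) for u in(a,b)];d=p-q;d*=np.sign(d[1])
    print(n,p.round(4),q.round(4),"w",np.linalg.norm(d),"yaw",np.arctan2(-d[0],d[1]),(p+q)/2)
# depth plane of dial
hsv=cv2.cvtColor(z['a'],cv2.COLOR_BGR2HSV);m=np.zeros((420,560),bool)
m[214:240,252:310]=True
a=z['a'].astype(int);bl=(a[...,0]-a[...,2]>8)&m;print(bl.sum())
P=pts(S,z['d'],bl);P=P[(P[:,2]>.18)&(P[:,2]<.27)]
c=np.median(P,0);P=P[np.linalg.norm(P-c,axis=1)<.1];A=np.c_[P[:,1:],np.ones(len(P))]
k=np.linalg.lstsq(A,P[:,0],rcond=None)[0];r=P[:,0]-A@k;g=abs(r)<3*np.median(abs(r))
k=np.linalg.lstsq(A[g],P[g,0],rcond=None)[0];print("dialplane x=ay+bz+c",k,"yaw",-np.arctan(k[0]),r.std(),P.min(0),P.max(0))
# T-bar top view
for uv in((397,378),(372,508)):print("tbar top z.308",onplane(T,t(*uv),Z,.308))
for uv in((290,103),(317,33)):print("tbar scene z.308",onplane(S,s(*uv),Z,.308))
for n,c in(("bars",(254,286,172,191)),):
    M=np.zeros((420,560),bool);M[c[2]:c[3],c[0]:c[1]]=1
    M&=(z['a'].max(2)<60);Q=pts(S,z['d'],M);print(n,len(Q),Q.mean(0),Q.min(0),Q.max(0))
M=np.zeros((420,560),bool);M[205:232,283:297]=1;M&=(z['b'].max(2)<50);Q=pts(T,z['e'],M);print("tbar top depth",len(Q),np.median(Q,0),Q.min(0),Q.max(0))
E
```

```text
scene [ 0.5852 -0.0586  0.26  ] [0.6111 0.0882 0.26  ] w 0.14910844307612206 yaw -0.17488242262031856 [0.59817374 0.01478079 0.26      ]
top [0.6067 0.0883 0.26  ] [ 0.58  -0.055  0.26 ] w 0.1457881218855083 yaw -0.1839433695195367 [0.59336508 0.01665856 0.26      ]
1
dialplane x=ay+bz+c [0.00817334 0.14371403 0.57790993] yaw -0.008173154025159323 0.0 [0.61376417 0.01414292 0.24867894] [0.61376417 0.01414292 0.24867894]
tbar top z.308 [0.52400711 0.00341666 0.308     ]
tbar top z.308 [0.45852701 0.01572444 0.308     ]
tbar scene z.308 [0.52759382 0.00196679 0.308     ]
tbar scene z.308 [0.46396072 0.01318098 0.308     ]
bars 62 [0.49444435 0.00780382 0.30679492] [ 0.46488619 -0.00144565  0.30051986] [0.52355953 0.01481103 0.31195303]
tbar top depth 148 [0.50177777 0.01172426 0.30246639] [ 4.59339768e-01 -3.34594200e-04  1.57741290e-01] [0.5593781  0.0298107  0.31185707]
```

The dial centre and T-bar agree between the two views: yaw is about -0.176, the T-bar top is near 0.308, and the lever starts at about +0.16. I'll raise the tool and turn it to match the yaw.

Emit:
drive_tool(series=[[0, 0, -0.05, 0, 0, -5.1, 1], [0, 0, -0.05, 0, 0, 0, 1], [-0.02, -0.02, -0.05, 0, 0, 0, 1], [-0.04, -0.04, -0.03, 0, 0, 0, 1], [-0.04, -0.04, 0, 0, 0, 0, 1]])

```text
time: 0.72
position: [0.245, 0.4883, 0.4046]
tool_rot: [0.087, 0.996, 0.003, 0.002]
ft_force: [1.0, -0.0, -0.0]
grip_width: 0.0866
```

```bash
cat >> h.py <<'E'
YAW=-.176
XS=np.array([np.cos(YAW),np.sin(YAW),0]);YS=np.array([-np.sin(YAW),np.cos(YAW),0]);ZS=np.array([0,0,1.])
O=np.array([.577,.019,0.])
def togo(target):
    from scipy.spatial.transform import Rotation as R
    o=robot.get_obs();r=R.from_quat(o['tool_rot']).as_matrix()
    print("t",o['time'],"pos",np.round(o['position'],4),"F",np.round(o['ft_force'],1),"w",round(o['grip_width'],4))
    print("tool axes shift",(r.T@(np.array(target)-o['position'])).round(4))
    D=np.c_[-XS,YS,-ZS];print("turn deg",np.degrees(R.from_matrix(r.T@D).as_rotvec()).round(2))
def ang(m,uv,xs):
    p=onplane(m,uv,XS,XS@O+xs)-O;return np.arctan2(-p@YS,p[2]-.15),np.hypot(p@YS,p[2]-.15),p@YS,p[2]
E
python3 - <<'E'
from h import *
S=robot.camera_model("scene")
s=lambda x,y:((x+.5)/4.2-.5+210,(y+.5)/4.2-.5+165)
for n,uv,x in(("hand tab",(296,238),.032),("hand low",(293,335),.032),("ptr tip",(168,270),.051),("ptr low",(258,346),.051),("hub",(275,375),.06),("tick l",(210,245),.024),("tick r",(380,285),.024)):
    print(n,np.round(ang(S,s(*uv),x),4))
togo([.491,.009,.36])
E
```

```text
hand tab [-0.0053  0.1211  0.0006  0.2711]
hand low [ 0.1361  0.0164 -0.0022  0.1663]
ptr tip [ 0.7671  0.1159 -0.0804  0.2334]
ptr low [ 0.7584  0.0303 -0.0209  0.172 ]
hub [ 0.8026  0.0093 -0.0067  0.1565]
tick l [ 0.6258  0.1031 -0.0604  0.2336]
tick r [-0.5905  0.0977  0.0544  0.2312]
t 0.725 pos [0.245  0.4883 0.4046] F [ 1. -0. -0.] w 0.0866
tool axes shift [-0.3253 -0.4296  0.0433]
turn deg [0.3  0.18 0.1 ]
```

Emit:
drive_tool(series=[[-0.036, -0.048, 0, 0, 0, 0, 1], [-0.036, -0.048, 0, 0, 0, 0, 1], [-0.036, -0.048, 0, 0, 0, 0, 1], [-0.036, -0.048, 0, 0, 0, 0, 1], [-0.036, -0.048, 0, 0, 0, 0, 1]])

```text
time: 1.35
position: [0.3792, 0.2188, 0.4016]
tool_rot: [0.088, 0.996, 0.0, -0.0]
ft_force: [1.2, 0.4, -0.7]
grip_width: 0.087
```

Emit:
drive_tool(series=[[-0.036, -0.048, 0, 0, 0, 0, 1], [-0.036, -0.048, 0, 0, 0, 0, 1], [-0.036, -0.048, 0, 0, 0, 0, 1], [-0.03, -0.04, 0, 0, 0, 0, 1], [0, 0, 0, 0, 0, 0, 1]])

```text
time: 1.98
position: [0.4838, 0.0123, 0.401]
tool_rot: [0.09, 0.996, -0.0, -0.001]
ft_force: [-1.1, -0.4, -0.5]
grip_width: 0.0868
```

```bash
cat >> h.py <<'E'
O=np.array([.5765,.016,0.])
def boom(a,d,m,verbose=0):
    """two angle estimates from counterweight and lamp silhouettes (depth box -> centroid)"""
    ok=np.ones(d.shape,bool);ok[:,:]=d>0
    v,u=np.nonzero(ok);P=pts(m,d,ok)-O;x,y,z=P@XS,P@YS,P[:,2]
    out=[]
    r=np.hypot(y,z-.15)
    for sg in(1,-1):
        k=(x>.005)&(x<.115)&(sg*y>.09)&(sg*y<.28)&(z>.045 if sg<0 else z>.1)&(r>.165)&(r<.27)&(z<.36)
        c=np.array([u[k].mean(),v[k].mean()]) if k.sum()>20 else np.array([0,0])
        p=onplane(m,c,XS,XS@O+.055)-O
        th=np.arctan2(sg*(p[2]-.15),sg*(p@YS)) 
        out+=[th,k.sum(),np.hypot(p@YS,p[2]-.15)]
    return np.array(out)
E
python3 - <<'E'
from h import *
S=robot.camera_model("scene");z=np.load("d0.npz")
print("t0",boom(z['a'],z['d'],S).round(4))
for i in range(2):
    a,d=robot.camera("scene");print(boom(a,d,S).round(4))
w,_=robot.camera("wrist");cv2.imwrite("pics/w2.png",w)
cv2.imwrite("pics/s2.png",a)
togo([.491,.009,.279])
E
```

```text
t0 [8.457e-01 8.400e+02 2.151e-01 5.860e-01 1.900e+02 1.912e-01]
[8.455e-01 8.400e+02 2.150e-01 5.897e-01 1.830e+02 1.926e-01]
[8.455e-01 8.410e+02 2.152e-01 5.898e-01 1.870e+02 1.918e-01]
t 2.125 pos [0.4819 0.016  0.4014] F [-1.1 -0.4  0.2] w 0.0873
tool axes shift [-0.0104 -0.0054  0.1224]
turn deg [ 0.04 -0.1   0.02]
```

View pics/w2.png

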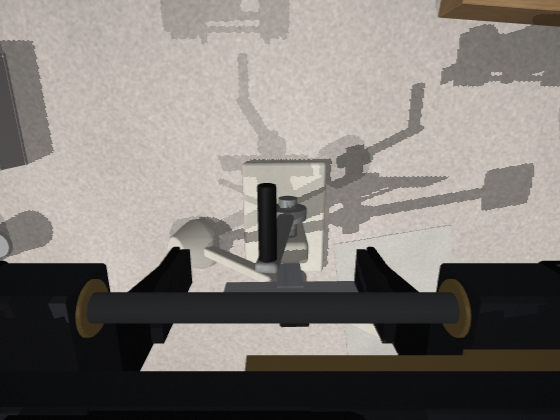

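The wrist view shows the T-bar running from (267,184) to (267,262), between the open fingers and close to centre. I'll go down and grip it.

Emit:
drive_tool(series=[[-0.005, -0.003, 0.03, 0, 0, 0, 1], [-0.0055, -0.0025, 0.03, 0, 0, 0, 1], [0, 0, 0.03, 0, 0, 0, 1], [0, 0, 0.022, 0, 0, 0, 1], [0, 0, 0.01, 0, 0, 0, 1]])

```text
time: 2.75
position: [0.4907, 0.0098, 0.2789]
tool_rot: [0.087, 0.996, 0.0, -0.001]
ft_force: [-0.0, -0.1, 0.4]
grip_width: 0.0871
```

```bash
python3 - <<'E'
from h import *
W=robot.camera_model("wrist");w,d=robot.camera("wrist");cv2.imwrite("pics/w3.png",w)
T=robot.camera_model("top");S=robot.camera_model("scene")
for uv in((0,0),): pass
togo([.491,.009,.279])
M=(w.max(2)<45);M[:100]=0;M[290:]=0;M[:,:200]=0;M[:,340:]=0
Q=pts(W,d,M);Q=Q[(Q[:,2]>.28)&(Q[:,2]<.32)];P=Q-O
print(len(Q),"top z",np.percentile(Q[:,2],95),"x_s",np.percentile(P@XS,[1,99]),"y_s",np.percentile(P@YS,[1,50,99]))
E
```

```text
t 2.8 pos [0.4906 0.0095 0.2783] F [-0.6  0.1 -0.4] w 0.0866
tool axes shift [-0.0005 -0.0005 -0.0007]
turn deg [ 0.02 -0.18  0.13]
2325 top z 0.30514734983291103 x_s [-0.11602093 -0.08525656] y_s [-0.0287524  -0.02146393 -0.0140968 ]
```

View pics/w3.png

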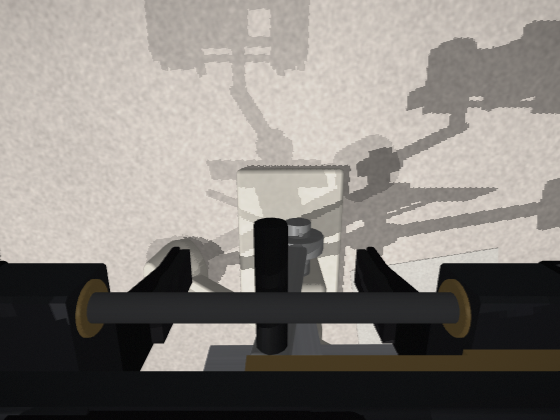

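The wrist view shows the bar centred between the pads, with its top at 0.305 and its free end at x_s = -0.116 as expected. I'll close the gripper.

Emit:
drive_tool(series=[[0, 0, 0, 0, 0, 0, 0], [0, 0, 0, 0, 0, 0, 0], [0, 0, 0, 0, 0, 0, 0], [0, 0, 0, 0, 0, 0, 0], [0, 0, 0, 0, 0, 0, 0]], squeeze=25)

```text
time: 3.42
position: [0.4921, 0.008, 0.28]
tool_rot: [0.088, 0.996, -0.0, 0.0]
ft_force: [0.3, 0.7, 0.0]
grip_width: 0.0447
```

```bash
python3 - <<'E'
from h import *
S=robot.camera_model("scene")
a,d=robot.camera("scene");print(boom(a,d,S).round(4))
togo([.491,.009,.279])
E
```

```text
[8.457e-01 8.420e+02 2.152e-01 5.887e-01 1.880e+02 1.919e-01]
t 3.475 pos [0.4921 0.0079 0.2799] F [-0.3  0.9 -0.2] w 0.0412
tool axes shift [0.0013 0.0008 0.0009]
turn deg [-0.    0.01  0.  ]
```

The gripper isn't fully closed yet. While it finishes, I'll write the estimator and planner. The counterweight angle (0.846, noise 0.0003) minus a body offset of 0.0785 gives a boom angle of 0.767, so the lever starts at about 0.167.

Emit:
drive_tool(series=[[0, 0, 0, 0, 0, 0, 0], [0, 0, 0, 0, 0, 0, 0], [0, 0, 0, 0, 0, 0, 0], [0, 0, 0, 0, 0, 0, 0]], squeeze=25)

```text
time: 3.98
position: [0.492, 0.0081, 0.2798]
tool_rot: [0.088, 0.996, 0.0, -0.0]
ft_force: [-0.5, 1.2, -0.3]
grip_width: 0.0149
```

```bash
cat > ctl.py <<'E'
import sys,json,os
from h import *
from scipy.optimize import least_squares
DT=.0125;OFF=.0785;DELAY=.05;K=.062
def sim(x,Lf,t0,t1,s,e):
    """boom on lever: state (theta,omega); e = bias of the measured angle; returns t,theta,omega"""
    n=max(1,int(round((t1-t0)/DT)));h=(t1-t0)/n;th,w=x;out=[(t0,th,w)]
    ts=t0+h*np.arange(n+1);L=Lf(ts-DELAY);Ld=np.diff(L)/h
    for i in range(n):
        acc=(.111*s*np.sin(th+e)-K*(th-L[i])-.005*(w-Ld[i]))/(.035*s)
        w+=acc*h;th+=w*h
        if th>L[i+1]+.6: th=L[i+1]+.6;w=min(w,Ld[i])
        out.append((ts[i+1],th,w))
    return np.array(out)
def load():
    return json.load(open("log.json")) if os.path.exists("log.json") else {"T":[0.],"L":[.167],"m":[],"p":[1.,0.],"pend":None,"x":None}
def run(ref,nrow=5,wL=.02,H=20,Lman=None,commit=True):
    """ref(t)->theta ref; Lman: manual list of L at row ends"""
    g=load();S=robot.camera_model("scene");o=robot.get_obs();t=o['time']
    if g["pend"] and commit:
        P=g["pend"];ts=t-.125*len(P)
        g["T"]+= [ts]+[ts+.125*(i+1) for i in range(len(P))];g["L"]+=[g["L"][-1]]+P
    Lf=lambda q:np.interp(q,g["T"],g["L"])
    a,d=robot.camera("scene");b=boom(a,d,S);g["m"].append([t,b[0]-OFF]);np.savez("last.npz",a=a,d=d)
    M=np.array(g["m"]);on=M[:,1]-np.array([Lf(q-DELAY) for q in M[:,0]])
    W=M[M[:,0]>t-3.0]
    if len(W)>1:
        free=(on[-len(W):]<.58).any()
        def f(v):
            x=sim(v[:2],Lf,W[0,0],t,v[2],v[3]);y=np.interp(W[:,0],x[:,0],x[:,1])
            return np.r_[(y-W[:,1])/.003,(v[2]-g["p"][0])/.05,(v[3]-g["p"][1])/.012,(v[2]-1)/.15,v[3]/.03,v[1]/1.]
        w0=(W[1,1]-W[0,1])/(W[1,0]-W[0,0])
        r=least_squares(f,[W[0,1],w0,*g["p"]],x_scale=[.01,.05,.1,.02],diff_step=1e-4);v=r.x
        if free: g["p"]=[float(v[2]),float(v[3])]
        x=sim(v[:2],Lf,W[0,0],t,v[2],v[3]);now=x[-1,1:];res=f(v)[:len(W)]*.003
    else: now=np.array([M[-1,1],0.]);res=[0]
    s,e=g["p"]
    Lc=g["L"][-1];t2=t+.05
    now=sim(now,Lf,t,t2,s,e)[-1,1:]
    zz=robot.get_obs()
    print(f"t {t:.3f} meas {M[-1,1]:.4f} b {on[-1]:.3f} est {now.round(4)} s {s:.3f} e {e:.4f} L {Lc:.4f} res {np.round(res,4)[-5:]} lamp {b[3]:.3f} F {np.round(zz['ft_force'],1)} w {zz['grip_width']:.4f}")
    kt=t2+.125*np.arange(H+1)
    mk=lambda u:(lambda q:np.where(q<=t2,Lf(np.minimum(q,t2)),np.interp(q,kt,np.r_[Lc,u])))
    if Lman is None:
        def c(u):
            x=sim(now,mk(u),t2,kt[-1],s,e)[10::10]
            q=ref(x[:,0]);dL=np.diff(np.r_[Lc,u]);ddL=np.diff(np.r_[0,dL])
            return np.r_[(x[:,1]-q)/.05,x[-1,2]/.05,dL/.06,ddL/.06,wL*u/.1]
        u=least_squares(c,np.full(H,Lc),bounds=(-.6,.6),diff_step=1e-3).x
    else: u=np.r_[Lman,np.full(H-len(Lman),Lman[-1])]
    x=sim(now,mk(u),t2,kt[-1],s,e)[10::10]
    print("pred th",x[:,1].round(3)[:12]);print("     w",x[:,2].round(3)[:12]);print("     L",np.round(u,3)[:12])
    rows=[];Lp=Lc;P=[]
    for i in range(nrow):
        dy=round(-.15*(np.sin(u[i])-np.sin(Lp)),4);dz=round(-.15*(np.cos(u[i])-np.cos(Lp)),4)
        Ln=float(np.arcsin(np.sin(Lp)-dy/.15));rows.append([0,dy,dz,0,0,0,0]);P.append(Ln);Lp=Ln
    g["pend"]=P;g["T"].append(t2);g["L"].append(Lc);json.dump(g,open("log.json","w"))
    print(json.dumps(rows))
E
python3 - <<'E'
from ctl import *
run(None,Lman=[.147,.107,.067,.027,-.013])
E
```

```text
t 3.975 meas 0.7707 b 0.604 est [0.767 0.   ] s 1.000 e 0.0000 L 0.1670 res [0] lamp 0.593 F [-0.1 -0.2 -1.1] w 0.0150
pred th [0.755 0.723 0.683 0.643 0.603 0.565 0.538 0.522 0.515 0.519 0.532 0.554]
     w [-0.16  -0.32  -0.32  -0.32  -0.32  -0.265 -0.179 -0.096 -0.016  0.062
  0.14   0.218]
     L [ 0.147  0.107  0.067  0.027 -0.013 -0.013 -0.013 -0.013 -0.013 -0.013
 -0.013 -0.013]
[[0, 0.003, -0.0005, 0, 0, 0, 0], [0, 0.0059, -0.0008, 0, 0, 0, 0], [0, 0.006, -0.0005, 0, 0, 0, 0], [0, 0.006, -0.0003, 0, 0, 0, 0], [0, 0.006, -0.0, 0, 0, 0, 0]]
```

Emit:
drive_tool(series=[[0, 0.003, -0.0005, 0, 0, 0, 0], [0, 0.0059, -0.0008, 0, 0, 0, 0], [0, 0.006, -0.0005, 0, 0, 0, 0], [0, 0.006, -0.0003, 0, 0, 0, 0], [0, 0.006, 0, 0, 0, 0, 0]])

```text
time: 4.65
position: [0.4966, 0.0347, 0.2828]
tool_rot: [0.088, 0.996, -0.001, -0.0]
ft_force: [-2.4, -4.7, 4.4]
grip_width: 0.0156
```

```bash
python3 - <<'E'
from ctl import *
run(None,Lman=[-.053,-.088,-.118,-.14,-.155])
E
```

```text
t 4.650 meas 0.5967 b 0.594 est [ 0.5869 -0.32  ] s 1.000 e 0.0000 L -0.0131 res [0.     0.0062] lamp 0.514 F [-2.1 -2.4  4.6] w 0.0154
pred th [0.553 0.526 0.493 0.466 0.444 0.428 0.417 0.41  0.407 0.408 0.413 0.423]
     w [-0.235 -0.28  -0.245 -0.194 -0.151 -0.112 -0.076 -0.041 -0.008  0.024
  0.057  0.089]
     L [-0.053 -0.088 -0.118 -0.14  -0.155 -0.155 -0.155 -0.155 -0.155 -0.155
 -0.155 -0.155]
[[0, 0.006, 0.0002, 0, 0, 0, 0], [0, 0.0052, 0.0004, 0, 0, 0, 0], [0, 0.0045, 0.0005, 0, 0, 0, 0], [0, 0.0033, 0.0004, 0, 0, 0, 0], [0, 0.0022, 0.0003, 0, 0, 0, 0]]
```

Emit:
drive_tool(series=[[0, 0.006, 0.0002, 0, 0, 0, 0], [0, 0.0052, 0.0004, 0, 0, 0, 0], [0, 0.0045, 0.0005, 0, 0, 0, 0], [0, 0.0033, 0.0004, 0, 0, 0, 0], [0, 0.0022, 0.0003, 0, 0, 0, 0]])

```text
time: 5.32
position: [0.5003, 0.0557, 0.28]
tool_rot: [0.088, 0.996, 0.0, -0.0]
ft_force: [-2.9, -3.4, 3.6]
grip_width: 0.0151
```

```bash
python3 - <<'E'
from ctl import *
run(None,Lman=[-.165,-.175,-.185,-.195,-.205])
E
```

```text
t 5.325 meas 0.4473 b 0.596 est [ 0.4397 -0.1264] s 1.000 e 0.0000 L -0.1551 res [ 0.      0.0062 -0.001 ] lamp 0.402 F [-2.6 -3.1  2.8] w 0.0150
pred th [0.426 0.418 0.412 0.409 0.399 0.39  0.382 0.378 0.375 0.375 0.376 0.38 ]
     w [-0.089 -0.057 -0.029 -0.08  -0.08  -0.068 -0.048 -0.03  -0.013  0.004
  0.021  0.038]
     L [-0.165 -0.175 -0.185 -0.195 -0.205 -0.205 -0.205 -0.205 -0.205 -0.205
 -0.205 -0.205]
[[0, 0.0015, 0.0002, 0, 0, 0, 0], [0, 0.0014, 0.0002, 0, 0, 0, 0], [0, 0.0015, 0.0003, 0, 0, 0, 0], [0, 0.0015, 0.0003, 0, 0, 0, 0], [0, 0.0015, 0.0003, 0, 0, 0, 0]]
```

Emit:
drive_tool(series=[[0, 0.0015, 0.0002, 0, 0, 0, 0], [0, 0.0014, 0.0002, 0, 0, 0, 0], [0, 0.0015, 0.0003, 0, 0, 0, 0], [0, 0.0015, 0.0003, 0, 0, 0, 0], [0, 0.0015, 0.0003, 0, 0, 0, 0]])

```text
time: 6.0
position: [0.5016, 0.0627, 0.2787]
tool_rot: [0.088, 0.996, -0.0, -0.0]
ft_force: [-3.0, -3.0, 4.2]
grip_width: 0.0154
```

```bash
python3 - <<'E'
from ctl import *
run(None,Lman=[-.22,-.235,-.25,-.265,-.28])
E
```

```text
t 6.000 meas 0.4078 b 0.609 est [ 0.3948 -0.0816] s 1.000 e 0.0000 L -0.2052 res [ 0.      0.0062 -0.001  -0.0089] lamp 0.364 F [-3.3 -3.4  2.8] w 0.0155
pred th [0.386 0.371 0.356 0.341 0.326 0.31  0.293 0.275 0.256 0.234 0.211 0.184]
     w [-0.118 -0.12  -0.12  -0.12  -0.123 -0.129 -0.138 -0.149 -0.163 -0.18
 -0.2   -0.224]
     L [-0.22  -0.235 -0.25  -0.265 -0.28  -0.28  -0.28  -0.28  -0.28  -0.28
 -0.28  -0.28 ]
[[0, 0.0022, 0.0005, 0, 0, 0, 0], [0, 0.0022, 0.0005, 0, 0, 0, 0], [0, 0.0021, 0.0005, 0, 0, 0, 0], [0, 0.0022, 0.0006, 0, 0, 0, 0], [0, 0.0022, 0.0006, 0, 0, 0, 0]]
```

Emit:
drive_tool(series=[[0, 0.0022, 0.0005, 0, 0, 0, 0], [0, 0.0022, 0.0005, 0, 0, 0, 0], [0, 0.0021, 0.0005, 0, 0, 0, 0], [0, 0.0022, 0.0006, 0, 0, 0, 0], [0, 0.0022, 0.0006, 0, 0, 0, 0]])

```text
time: 6.68
position: [0.5036, 0.0736, 0.2761]
tool_rot: [0.088, 0.996, 0.0, -0.0]
ft_force: [-4.3, -3.8, 3.1]
grip_width: 0.0152
```

```bash
cat >> ctl.py <<'E'
SET=-.03
def toset(t0,T,a,b):
    def f(t):
        q=np.clip((t-t0)/T,0,1);return a+(b-a)*q*q*(3-2*q)
    return f
E
python3 - <<'E'
from ctl import *
run(toset(6.6,3.5,.33,SET))
E
```

```text
t 6.675 meas 0.3314 b 0.605 est [ 0.3198 -0.1252] s 1.000 e 0.0000 L -0.2801 res [ 0.      0.0062 -0.0009 -0.0089 -0.0054] lamp 0.288 F [-2.9 -2.6  2.8] w 0.0149
pred th [0.304 0.288 0.274 0.26  0.248 0.236 0.224 0.212 0.199 0.186 0.171 0.156]
     w [-0.127 -0.122 -0.113 -0.104 -0.097 -0.094 -0.095 -0.099 -0.105 -0.112
 -0.119 -0.124]
     L [-0.239 -0.202 -0.18  -0.174 -0.177 -0.184 -0.192 -0.197 -0.196 -0.188
 -0.174 -0.154]
[[0, -0.006, -0.0016, 0, 0, 0, 0], [0, -0.0054, -0.0012, 0, 0, 0, 0], [0, -0.0032, -0.0006, 0, 0, 0, 0], [0, -0.001, -0.0002, 0, 0, 0, 0], [0, 0.0005, 0.0001, 0, 0, 0, 0]]
```

Emit:
drive_tool(series=[[0, 0, 0, 0, 0, 0, 0], [0, 0, 0, 0, 0, 0, 0], [0, 0, 0, 0, 0, 0, 0]])

```text
time: 7.1
position: [0.5037, 0.0738, 0.276]
tool_rot: [0.088, 0.996, 0.0, -0.0]
ft_force: [-2.8, -0.9, 0.9]
grip_width: 0.0151
```

```bash
python3 - <<'E'
import json
g=json.load(open("log.json"));g["pend"]=[g["L"][-1]]*3;json.dump(g,open("log.json","w"))
from ctl import *
t=robot.get_obs()['time']
run(toset(t,3.5,.3,SET),nrow=4)
E
```

```text
t 7.100 meas 0.2687 b 0.549 est [ 0.2616 -0.1531] s 1.010 e 0.0014 L -0.2801 res [ 0.     -0.0013 -0.0089 -0.0054  0.0004] lamp 0.229 F [-2.1 -0.6  0.2] w 0.0150
pred th [0.242 0.223 0.207 0.195 0.186 0.179 0.174 0.17  0.165 0.159 0.152 0.143]
     w [-0.156 -0.141 -0.115 -0.087 -0.063 -0.046 -0.038 -0.037 -0.042 -0.052
 -0.063 -0.075]
     L [-0.187 -0.104 -0.058 -0.046 -0.059 -0.086 -0.118 -0.148 -0.17  -0.182
 -0.184 -0.174]
[[0, -0.0136, -0.0032, 0, 0, 0, 0], [0, -0.0123, -0.0018, 0, 0, 0, 0], [0, -0.0069, -0.0006, 0, 0, 0, 0], [0, -0.0018, -0.0001, 0, 0, 0, 0]]
```

```bash
cat >> ctl.py <<'E'
def expo(t0,a,b,tau): return lambda t:b+(a-b)*np.exp(-(t-t0)/tau)
E
python3 - <<'E'
from ctl import *
t=robot.get_obs()['time']
run(expo(t,.26,SET,1.5),nrow=5,commit=False)
E
```

```text
t 7.150 meas 0.2611 b 0.541 est [ 0.2536 -0.1589] s 1.010 e 0.0011 L -0.2801 res [-0.0014 -0.0089 -0.0054  0.0003  0.0003] lamp 0.218 F [-1.9 -0.5  0.1] w 0.0153
pred th [0.233 0.212 0.19  0.17  0.152 0.135 0.12  0.106 0.094 0.084 0.075 0.066]
     w [-0.169 -0.171 -0.166 -0.156 -0.143 -0.129 -0.115 -0.102 -0.09  -0.08
 -0.071 -0.062]
     L [-0.235 -0.184 -0.14  -0.104 -0.079 -0.061 -0.049 -0.041 -0.036 -0.033
 -0.03  -0.027]
[[0, -0.0065, -0.0017, 0, 0, 0, 0], [0, -0.0075, -0.0016, 0, 0, 0, 0], [0, -0.0066, -0.0011, 0, 0, 0, 0], [0, -0.0052, -0.0006, 0, 0, 0, 0], [0, -0.0039, -0.0004, 0, 0, 0, 0]]
```

Emit:
drive_tool(series=[[0, -0.0065, -0.0017, 0, 0, 0, 0], [0, -0.0075, -0.0016, 0, 0, 0, 0], [0, -0.0066, -0.0011, 0, 0, 0, 0], [0, -0.0052, -0.0006, 0, 0, 0, 0], [0, -0.0039, -0.0004, 0, 0, 0, 0]])

```text
time: 7.82
position: [0.4989, 0.0446, 0.2826]
tool_rot: [0.088, 0.996, 0.001, 0.001]
ft_force: [-1.9, 5.4, 3.7]
grip_width: 0.0151
```

```bash
python3 - <<'E'
from ctl import *
run(expo(7.15,.26,SET,1.5),nrow=5)
E
```

```text
t 7.825 meas 0.1331 b 0.222 est [ 0.1258 -0.1703] s 1.006 e -0.0043 L -0.0785 res [-0.0089 -0.0055 -0.0025 -0.0031  0.0012] lamp 0.095 F [-2.3  3.4  3.9] w 0.0151
pred th [0.105 0.086 0.071 0.058 0.049 0.042 0.038 0.034 0.032 0.031 0.029 0.028]
     w [-0.16  -0.139 -0.114 -0.088 -0.065 -0.045 -0.03  -0.02  -0.015 -0.012
 -0.012 -0.013]
     L [-0.025  0.024  0.054  0.066  0.063  0.051  0.034  0.017  0.002 -0.01
 -0.018 -0.022]
[[0, -0.008, -0.0004, 0, 0, 0, 0], [0, -0.0074, -0.0, 0, 0, 0, 0], [0, -0.0045, 0.0002, 0, 0, 0, 0], [0, -0.0017, 0.0001, 0, 0, 0, 0], [0, 0.0004, -0.0, 0, 0, 0, 0]]
```

Emit:
drive_tool(series=[[0, -0.008, -0.0004, 0, 0, 0, 0], [0, -0.0074, 0, 0, 0, 0, 0], [0, -0.0045, 0.0002, 0, 0, 0, 0], [0, -0.0017, 0.0001, 0, 0, 0, 0], [0, 0.0004, 0, 0, 0, 0, 0]])

```text
time: 8.5
position: [0.4951, 0.0224, 0.2822]
tool_rot: [0.088, 0.996, -0.001, 0.001]
ft_force: [-1.9, 1.8, 5.6]
grip_width: 0.015
```

```bash
python3 - <<'E'
from ctl import *
t=robot.get_obs()['time']
run(expo(t,.05,SET,.8),nrow=5)
z=np.load("last.npz");A=cv2.resize(z['a'][195:275,225:345],None,fx=6,fy=6,interpolation=cv2.INTER_CUBIC)
cv2.imwrite("pics/p1.png",np.clip(A*1.4,0,255).astype(np.uint8))
E
```

```text
t 8.500 meas 0.0363 b -0.028 est [ 0.0325 -0.0841] s 1.030 e -0.0120 L 0.0629 res [-0.0055 -0.0024 -0.003  -0.0004  0.0006] lamp 0.001 F [-1.2  1.7  5. ] w 0.0153
pred th [ 0.023  0.015  0.009  0.004 -0.    -0.004 -0.007 -0.01  -0.012 -0.014
 -0.016 -0.018]
     w [-0.069 -0.056 -0.046 -0.038 -0.032 -0.027 -0.023 -0.02  -0.018 -0.016
 -0.015 -0.014]
     L [0.061 0.058 0.054 0.05  0.046 0.043 0.041 0.04  0.04  0.04  0.041 0.042]
[[0, 0.0003, -0.0, 0, 0, 0, 0], [0, 0.0004, -0.0, 0, 0, 0, 0], [0, 0.0006, -0.0, 0, 0, 0, 0], [0, 0.0007, -0.0, 0, 0, 0, 0], [0, 0.0005, -0.0, 0, 0, 0, 0]]
```

View pics/p1.png

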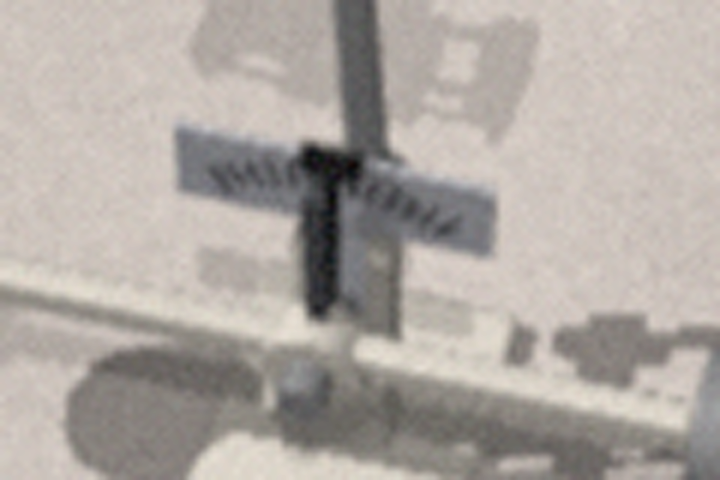

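The crop shows the pointer and set hand nearly merged into one dark column at about (322,160)–(320,315). The pointer is slightly left of the hand, which fits the estimated 0.066 rad gap. I'll continue towards the set angle.

Emit:
drive_tool(series=[[0, 0.0003, 0, 0, 0, 0, 0], [0, 0.0004, 0, 0, 0, 0, 0], [0, 0.0006, 0, 0, 0, 0, 0], [0, 0.0007, 0, 0, 0, 0, 0], [0, 0.0005, 0, 0, 0, 0, 0]])

```text
time: 9.18
position: [0.4953, 0.0237, 0.2823]
tool_rot: [0.088, 0.996, -0.002, 0.0]
ft_force: [-2.7, -1.1, 5.6]
grip_width: 0.0154
```

```bash
python3 - <<'E'
from ctl import *
t=robot.get_obs()['time']
run(expo(t,0,SET,.8),nrow=5)
z=np.load("d0.npz");S=robot.camera_model("scene")
def col(a,r0,r1,c0,c1,xs,bg):
    P=[]
    for v in range(r0,r1):
        g=a[v,c0:c1].astype(float).mean(1);w=np.clip(bg-g,0,None);
        if w.sum()<30: continue
        u=c0+(w*np.arange(c1-c0)).sum()/w.sum();P.append(ang(S,(u,v),xs)[2:])
    P=np.array(P);k=np.polyfit(P[:,1],P[:,0],1);return -np.arctan(k[0]),np.polyval(k,.15),np.polyval(k,.27),len(P)
print("set hand t0",col(z['a'],229,244,274,286,.032,75))
print("tab", col(z['a'],219,224,268,294,.032,60))
l=np.load("last.npz");print("column now",col(l['a'],230,246,270,288,.042,75))
E
```

```text
t 9.175 meas -0.0010 b -0.049 est [-0.0027 -0.03  ] s 1.022 e -0.0118 L 0.0462 res [-0.0014 -0.0019  0.0002  0.0004 -0.0001] lamp -0.037 F [-2.9  0.   6.8] w 0.0153
pred th [-0.006 -0.009 -0.012 -0.014 -0.016 -0.018 -0.019 -0.021 -0.022 -0.023
 -0.024 -0.025]
     w [-0.025 -0.022 -0.019 -0.017 -0.015 -0.014 -0.013 -0.012 -0.01  -0.009
 -0.008 -0.007]
     L [0.044 0.042 0.04  0.04  0.04  0.041 0.042 0.043 0.044 0.045 0.046 0.047]
[[0, 0.0004, -0.0, 0, 0, 0, 0], [0, 0.0003, -0.0, 0, 0, 0, 0], [0, 0.0002, -0.0, 0, 0, 0, 0], [0, 0.0001, -0.0, 0, 0, 0, 0], [0, -0.0001, 0.0, 0, 0, 0, 0]]
set hand t0 (np.float64(-0.020531663183759808), np.float64(0.0005831442003796428), np.float64(0.0030472900450595475), 15)
tab (np.float64(0.3551723141763339), np.float64(0.04631490761840611), np.float64(0.0018067710193417075), 5)
column now (np.float64(-0.0206667054950576), np.float64(0.001538591336651147), np.float64(0.0040189491368991664), 16)
```

The hand's slope on the first picture is about -0.021, and the combined column reads the same now. The hold has started.

Emit:
drive_tool(series=[[0, 0.0004, 0, 0, 0, 0, 0], [0, 0.0003, 0, 0, 0, 0, 0], [0, 0.0002, 0, 0, 0, 0, 0], [0, 0.0001, 0, 0, 0, 0, 0], [0, -0.0001, 0, 0, 0, 0, 0]])

```text
time: 9.85
position: [0.4954, 0.0245, 0.2823]
tool_rot: [0.088, 0.996, -0.002, 0.0]
ft_force: [-2.5, -0.7, 6.4]
grip_width: 0.0151
```

```bash
sed -i 's/^SET=.*/SET=-.024/' ctl.py; cat > hold.py <<'E'
from ctl import *
run(lambda t:SET+0*t)
E
python3 hold.py
```

```text
t 9.850 meas -0.0124 b -0.052 est [-0.0129 -0.0079] s 1.018 e -0.0106 L 0.0402 res [-0.0004  0.0001 -0.0002  0.0002 -0.0001] lamp -0.047 F [-3.1 -0.7  6.4] w 0.0151
pred th [-0.014 -0.014 -0.015 -0.016 -0.017 -0.018 -0.019 -0.02  -0.021 -0.022
 -0.023 -0.024]
     w [-0.006 -0.006 -0.007 -0.008 -0.008 -0.009 -0.009 -0.008 -0.007 -0.006
 -0.005 -0.004]
     L [0.034 0.03  0.028 0.028 0.03  0.032 0.035 0.038 0.04  0.042 0.043 0.043]
[[0, 0.0009, -0.0, 0, 0, 0, 0], [0, 0.0007, -0.0, 0, 0, 0, 0], [0, 0.0003, -0.0, 0, 0, 0, 0], [0, -0.0001, 0.0, 0, 0, 0, 0], [0, -0.0002, 0.0, 0, 0, 0, 0]]
```

Emit:
drive_tool(series=[[0, 0.0009, 0, 0, 0, 0, 0], [0, 0.0007, 0, 0, 0, 0, 0], [0, 0.0003, 0, 0, 0, 0, 0], [0, -0.0001, 0, 0, 0, 0, 0], [0, -0.0002, 0, 0, 0, 0, 0]])

```text
time: 10.52
position: [0.4957, 0.0261, 0.2824]
tool_rot: [0.088, 0.996, -0.002, 0.0]
ft_force: [-3.6, -2.0, 6.2]
grip_width: 0.0151
```

```bash
python3 hold.py
```

```text
t 10.525 meas -0.0163 b -0.045 est [-0.0167 -0.0071] s 1.016 e -0.0104 L 0.0296 res [ 0.0001 -0.0004  0.0001  0.0001 -0.0001] lamp -0.047 F [-3.4 -0.4  6.5] w 0.0155
pred th [-0.018 -0.019 -0.02  -0.021 -0.021 -0.022 -0.023 -0.023 -0.024 -0.024
 -0.024 -0.024]
     w [-0.008 -0.008 -0.008 -0.007 -0.007 -0.006 -0.005 -0.004 -0.003 -0.002
 -0.001 -0.001]
     L [0.031 0.033 0.035 0.037 0.039 0.041 0.042 0.042 0.043 0.042 0.042 0.042]
[[0, -0.0002, 0.0, 0, 0, 0, 0], [0, -0.0003, 0.0, 0, 0, 0, 0], [0, -0.0003, 0.0, 0, 0, 0, 0], [0, -0.0003, 0.0, 0, 0, 0, 0], [0, -0.0003, 0.0, 0, 0, 0, 0]]
```

Emit:
drive_tool(series=[[0, -0.0002, 0, 0, 0, 0, 0], [0, -0.0003, 0, 0, 0, 0, 0], [0, -0.0003, 0, 0, 0, 0, 0], [0, -0.0003, 0, 0, 0, 0, 0], [0, -0.0003, 0, 0, 0, 0, 0]])

```text
time: 11.2
position: [0.4957, 0.026, 0.2824]
tool_rot: [0.088, 0.996, -0.001, 0.001]
ft_force: [-1.8, 2.2, 6.3]
grip_width: 0.0154
```

```bash
python3 hold.py
```

```text
t 11.200 meas -0.0171 b -0.055 est [-0.0174  0.0007] s 1.015 e -0.0094 L 0.0389 res [ 0.0002 -0.0004 -0.0003  0.0008 -0.0003] lamp -0.047 F [-2.3  2.5  6.4] w 0.0152
pred th [-0.017 -0.017 -0.017 -0.017 -0.018 -0.018 -0.019 -0.02  -0.021 -0.022
 -0.023 -0.023]
     w [ 0.002  0.001 -0.001 -0.003 -0.005 -0.006 -0.007 -0.007 -0.007 -0.006
 -0.005 -0.005]
     L [0.032 0.026 0.023 0.022 0.024 0.026 0.029 0.032 0.035 0.037 0.039 0.04 ]
[[0, 0.001, -0.0, 0, 0, 0, 0], [0, 0.0009, -0.0, 0, 0, 0, 0], [0, 0.0005, -0.0, 0, 0, 0, 0], [0, 0.0001, -0.0, 0, 0, 0, 0], [0, -0.0002, 0.0, 0, 0, 0, 0]]
```

Emit:
drive_tool(series=[[0, 0.001, 0, 0, 0, 0, 0], [0, 0.0009, 0, 0, 0, 0, 0], [0, 0.0005, 0, 0, 0, 0, 0], [0, 0.0001, 0, 0, 0, 0, 0], [0, -0.0002, 0, 0, 0, 0, 0]])

```text
time: 11.88
position: [0.4958, 0.0267, 0.2824]
tool_rot: [0.087, 0.996, -0.003, 0.0]
ft_force: [-2.7, -1.2, 6.9]
grip_width: 0.0151
```

```bash
python3 hold.py
```

```text
t 11.875 meas -0.0133 b -0.036 est [-0.0135  0.0024] s 1.013 e -0.0084 L 0.0236 res [ 0.0003 -0.0009  0.0003  0.0006 -0.0002] lamp -0.048 F [-3.9 -1.1  6.8] w 0.0150
pred th [-0.013 -0.013 -0.014 -0.014 -0.015 -0.017 -0.018 -0.019 -0.021 -0.022
 -0.023 -0.023]
     w [ 0.001 -0.001 -0.004 -0.007 -0.009 -0.01  -0.011 -0.011 -0.01  -0.008
 -0.007 -0.006]
     L [0.018 0.014 0.013 0.015 0.018 0.023 0.028 0.032 0.035 0.038 0.039 0.04 ]
[[0, 0.0009, -0.0, 0, 0, 0, 0], [0, 0.0006, -0.0, 0, 0, 0, 0], [0, 0.0001, -0.0, 0, 0, 0, 0], [0, -0.0003, 0.0, 0, 0, 0, 0], [0, -0.0005, 0.0, 0, 0, 0, 0]]
```

Emit:
drive_tool(series=[[0, 0.0009, 0, 0, 0, 0, 0], [0, 0.0006, 0, 0, 0, 0, 0], [0, 0.0001, 0, 0, 0, 0, 0], [0, -0.0003, 0, 0, 0, 0, 0], [0, -0.0005, 0, 0, 0, 0, 0]])

```text
time: 12.55
position: [0.496, 0.0279, 0.2824]
tool_rot: [0.088, 0.996, -0.002, 0.0]
ft_force: [-4.1, -0.3, 7.4]
grip_width: 0.0151
```

```bash
python3 hold.py
```

```text
t 12.550 meas -0.0164 b -0.033 est [-0.0167 -0.0103] s 1.012 e -0.0082 L 0.0182 res [-0.0001  0.0003  0.0003 -0.0008  0.0003] lamp -0.048 F [-2.7 -0.5  6.4] w 0.0154
pred th [-0.018 -0.02  -0.021 -0.022 -0.023 -0.024 -0.025 -0.025 -0.025 -0.025
 -0.025 -0.025]
     w [-0.012 -0.012 -0.011 -0.01  -0.008 -0.006 -0.004 -0.002 -0.001  0.
  0.001  0.002]
     L [0.024 0.03  0.035 0.039 0.042 0.043 0.043 0.042 0.041 0.04  0.039 0.037]
[[0, -0.0008, 0.0, 0, 0, 0, 0], [0, -0.001, 0.0, 0, 0, 0, 0], [0, -0.0008, 0.0, 0, 0, 0, 0], [0, -0.0006, 0.0, 0, 0, 0, 0], [0, -0.0003, 0.0, 0, 0, 0, 0]]
```

Emit:
drive_tool(series=[[0, -0.0008, 0, 0, 0, 0, 0], [0, -0.001, 0, 0, 0, 0, 0], [0, -0.0008, 0, 0, 0, 0, 0], [0, -0.0006, 0, 0, 0, 0, 0], [0, -0.0003, 0, 0, 0, 0, 0]])

```text
time: 13.22
position: [0.4956, 0.0256, 0.2824]
tool_rot: [0.088, 0.996, -0.001, 0.001]
ft_force: [-2.4, 3.8, 6.6]
grip_width: 0.0151
```

```bash
python3 hold.py; python3 - <<'E'
import cv2,numpy as np
z=np.load("last.npz");A=cv2.resize(z['a'][205:255,255:315],None,fx=11,fy=11,interpolation=cv2.INTER_CUBIC)
cv2.imwrite("pics/p2.png",np.clip(A*1.6,0,255).astype(np.uint8))
E
```

```text
t 13.225 meas -0.0281 b -0.069 est [-0.0285 -0.0149] s 1.011 e -0.0093 L 0.0416 res [-0.0003  0.0009 -0.0003 -0.0007  0.0003] lamp -0.063 F [-3.   2.1  7.1] w 0.0153
pred th [-0.03  -0.032 -0.033 -0.033 -0.033 -0.032 -0.031 -0.03  -0.029 -0.028
 -0.026 -0.025]
     w [-0.013 -0.01  -0.005 -0.001  0.003  0.007  0.009  0.01   0.01   0.009
  0.008  0.007]
     L [0.051 0.059 0.064 0.064 0.061 0.056 0.051 0.046 0.041 0.037 0.034 0.032]
[[0, -0.0014, 0.0001, 0, 0, 0, 0], [0, -0.0013, 0.0001, 0, 0, 0, 0], [0, -0.0006, 0.0, 0, 0, 0, 0], [0, -0.0, 0.0, 0, 0, 0, 0], [0, 0.0004, -0.0, 0, 0, 0, 0]]
```

View pics/p2.png

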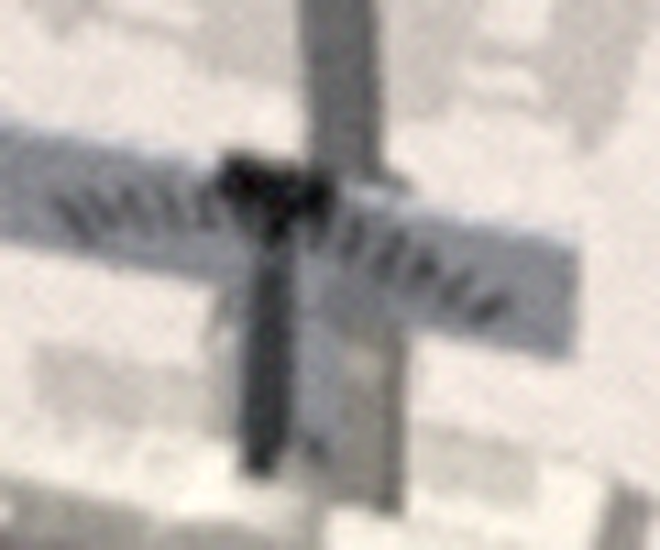

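The pointer now covers the hand's shaft as one column at x≈270, centred under the tab (220–335). They are in line, and I'll keep holding.

Emit:
drive_tool(series=[[0, -0.0014, 0.0001, 0, 0, 0, 0], [0, -0.0013, 0.0001, 0, 0, 0, 0], [0, -0.0006, 0, 0, 0, 0, 0], [0, 0, 0, 0, 0, 0, 0], [0, 0.0004, 0, 0, 0, 0, 0]])

```text
time: 13.9
position: [0.4951, 0.0228, 0.2822]
tool_rot: [0.088, 0.996, -0.001, 0.001]
ft_force: [-1.7, 1.7, 5.8]
grip_width: 0.0151
```

```bash
python3 hold.py
```

```text
t 13.900 meas -0.0393 b -0.101 est [-0.0393 -0.0066] s 1.014 e -0.0109 L 0.0609 res [-0.0002  0.0006  0.0001 -0.0009  0.0004] lamp -0.070 F [-2.2  2.4  7. ] w 0.0149
pred th [-0.04  -0.04  -0.04  -0.039 -0.037 -0.035 -0.033 -0.031 -0.029 -0.028
 -0.026 -0.025]
     w [-0.004  0.001  0.006  0.01   0.014  0.016  0.016  0.016  0.015  0.013
  0.011  0.008]
     L [0.069 0.074 0.075 0.071 0.065 0.057 0.05  0.044 0.038 0.034 0.032 0.031]
[[0, -0.0012, 0.0001, 0, 0, 0, 0], [0, -0.0008, 0.0001, 0, 0, 0, 0], [0, -0.0, 0.0, 0, 0, 0, 0], [0, 0.0005, -0.0, 0, 0, 0, 0], [0, 0.0009, -0.0001, 0, 0, 0, 0]]
```

Emit:
drive_tool(series=[[0, -0.0012, 0.0001, 0, 0, 0, 0], [0, -0.0008, 0.0001, 0, 0, 0, 0], [0, 0, 0, 0, 0, 0, 0], [0, 0.0005, 0, 0, 0, 0, 0], [0, 0.0009, -0.0001, 0, 0, 0, 0]])

```text
time: 14.58
position: [0.4949, 0.0214, 0.282]
tool_rot: [0.088, 0.996, -0.002, 0.0]
ft_force: [-3.3, -0.8, 5.1]
grip_width: 0.0152
```

```bash
python3 hold.py
```

```text
t 14.575 meas -0.0452 b -0.112 est [-0.0446  0.0009] s 1.020 e -0.0125 L 0.0649 res [-0.0004  0.0011 -0.0001 -0.0012  0.0005] lamp -0.080 F [-3.1  0.8  6.4] w 0.0153
pred th [-0.044 -0.044 -0.043 -0.041 -0.039 -0.036 -0.034 -0.032 -0.029 -0.028
 -0.026 -0.025]
     w [0.003 0.007 0.011 0.015 0.018 0.019 0.019 0.018 0.017 0.014 0.012 0.009]
     L [0.073 0.079 0.079 0.074 0.067 0.06  0.052 0.045 0.04  0.036 0.033 0.032]
[[0, -0.0013, 0.0001, 0, 0, 0, 0], [0, -0.0007, 0.0001, 0, 0, 0, 0], [0, -0.0, 0.0, 0, 0, 0, 0], [0, 0.0006, -0.0, 0, 0, 0, 0], [0, 0.001, -0.0001, 0, 0, 0, 0]]
```

Emit:
drive_tool(series=[[0, -0.0013, 0.0001, 0, 0, 0, 0], [0, -0.0007, 0.0001, 0, 0, 0, 0], [0, 0, 0, 0, 0, 0, 0], [0, 0.0006, 0, 0, 0, 0, 0], [0, 0.001, -0.0001, 0, 0, 0, 0]])

```text
time: 15.25
position: [0.4948, 0.0209, 0.282]
tool_rot: [0.088, 0.996, -0.002, 0.0]
ft_force: [-2.6, -1.1, 6.3]
grip_width: 0.0153
```

```bash
python3 hold.py
```

```text
t 15.250 meas -0.0442 b -0.114 est [-0.0435  0.0088] s 1.023 e -0.0139 L 0.0676 res [-0.0002  0.0006 -0.0004 -0.0004  0.0002] lamp -0.078 F [-3.2 -0.5  5.4] w 0.0152
pred th [-0.042 -0.041 -0.039 -0.037 -0.035 -0.033 -0.031 -0.029 -0.027 -0.026
 -0.025 -0.024]
     w [0.01  0.013 0.015 0.017 0.017 0.017 0.016 0.014 0.012 0.01  0.008 0.005]
     L [0.071 0.072 0.069 0.064 0.058 0.052 0.047 0.042 0.039 0.037 0.036 0.036]
[[0, -0.0005, 0.0, 0, 0, 0, 0], [0, -0.0001, 0.0, 0, 0, 0, 0], [0, 0.0004, -0.0, 0, 0, 0, 0], [0, 0.0007, -0.0, 0, 0, 0, 0], [0, 0.0009, -0.0001, 0, 0, 0, 0]]
```

Emit:
drive_tool(series=[[0, -0.0005, 0, 0, 0, 0, 0], [0, -0.0001, 0, 0, 0, 0, 0], [0, 0.0004, 0, 0, 0, 0, 0], [0, 0.0007, 0, 0, 0, 0, 0], [0, 0.0009, -0.0001, 0, 0, 0, 0]])

```text
time: 15.92
position: [0.495, 0.022, 0.2821]
tool_rot: [0.088, 0.996, -0.002, 0.0]
ft_force: [-3.2, -1.7, 6.8]
grip_width: 0.0154
```

```bash
python3 hold.py
```

```text
t 15.925 meas -0.0325 b -0.093 est [-0.0318  0.0206] s 1.022 e -0.0137 L 0.0583 res [ 0.0003 -0.0006 -0.0003  0.0009 -0.0003] lamp -0.067 F [-3.7 -2.   6.6] w 0.0153
pred th [-0.029 -0.027 -0.024 -0.023 -0.021 -0.021 -0.02  -0.02  -0.021 -0.021
 -0.022 -0.022]
     w [ 0.021  0.019  0.016  0.012  0.008  0.005  0.001 -0.001 -0.003 -0.004
 -0.005 -0.005]
     L [0.049 0.039 0.032 0.027 0.026 0.027 0.029 0.032 0.035 0.038 0.041 0.043]
[[0, 0.0014, -0.0001, 0, 0, 0, 0], [0, 0.0015, -0.0001, 0, 0, 0, 0], [0, 0.0011, -0.0, 0, 0, 0, 0], [0, 0.0006, -0.0, 0, 0, 0, 0], [0, 0.0002, -0.0, 0, 0, 0, 0]]
```

Emit:
drive_tool(series=[[0, 0.0014, -0.0001, 0, 0, 0, 0], [0, 0.0015, -0.0001, 0, 0, 0, 0], [0, 0.0011, 0, 0, 0, 0, 0], [0, 0.0006, 0, 0, 0, 0, 0], [0, 0.0002, 0, 0, 0, 0, 0]])

```text
time: 16.6
position: [0.4957, 0.026, 0.2823]
tool_rot: [0.087, 0.996, -0.003, 0.0]
ft_force: [-2.7, -2.3, 7.8]
grip_width: 0.015
```

```bash
cat > low.py <<'E'
from ctl import *
run(toset(16.65,4.5,-.025,.36),wL=0)
E
python3 low.py
```

```text
t 16.600 meas -0.0166 b -0.043 est [-0.016   0.0155] s 1.022 e -0.0124 L 0.0262 res [ 0.0003 -0.0009  0.0003  0.0005 -0.0002] lamp -0.047 F [-3.5 -2.6  6.7] w 0.0148
pred th [-0.014 -0.012 -0.009 -0.005  0.     0.007  0.016  0.027  0.038  0.052
  0.066  0.08 ]
     w [0.015 0.019 0.027 0.037 0.049 0.063 0.076 0.089 0.1   0.109 0.116 0.119]
     L [ 0.041  0.058  0.073  0.082  0.086  0.084  0.078  0.066  0.05   0.03
  0.007 -0.019]
[[0, -0.0023, 0.0001, 0, 0, 0, 0], [0, -0.0025, 0.0001, 0, 0, 0, 0], [0, -0.0022, 0.0001, 0, 0, 0, 0], [0, -0.0014, 0.0001, 0, 0, 0, 0], [0, -0.0005, 0.0, 0, 0, 0, 0]]
```

Emit:
drive_tool(series=[[0, -0.0023, 0.0001, 0, 0, 0, 0], [0, -0.0025, 0.0001, 0, 0, 0, 0], [0, -0.0022, 0.0001, 0, 0, 0, 0], [0, -0.0014, 0.0001, 0, 0, 0, 0], [0, -0.0005, 0, 0, 0, 0, 0]])

```text
time: 17.27
position: [0.4946, 0.0198, 0.2819]
tool_rot: [0.088, 0.996, 0.0, 0.001]
ft_force: [-1.6, 4.2, 7.5]
grip_width: 0.0149
```

```bash
python3 low.py
```

```text
t 17.275 meas 0.0068 b -0.078 est [0.0097 0.0662] s 1.023 e -0.0107 L 0.0857 res [ 0.0002 -0.0005 -0.0003  0.0009 -0.0003] lamp -0.027 F [-1.2  3.8  6.5] w 0.0154
pred th [0.019 0.029 0.041 0.053 0.066 0.079 0.092 0.106 0.121 0.136 0.151 0.166]
     w [0.079 0.088 0.094 0.099 0.102 0.106 0.11  0.114 0.118 0.121 0.122 0.122]
     L [ 0.064  0.04   0.021  0.006 -0.006 -0.016 -0.027 -0.038 -0.052 -0.069
 -0.088 -0.109]
[[0, 0.0033, -0.0002, 0, 0, 0, 0], [0, 0.0035, -0.0002, 0, 0, 0, 0], [0, 0.0029, -0.0001, 0, 0, 0, 0], [0, 0.0023, -0.0, 0, 0, 0, 0], [0, 0.0017, 0.0, 0, 0, 0, 0]]
```

Emit:
drive_tool(series=[[0, 0.0033, -0.0002, 0, 0, 0, 0], [0, 0.0035, -0.0002, 0, 0, 0, 0], [0, 0.0029, -0.0001, 0, 0, 0, 0], [0, 0.0023, 0, 0, 0, 0, 0], [0, 0.0017, 0, 0, 0, 0, 0]])

```text
time: 17.95
position: [0.4964, 0.0301, 0.2823]
tool_rot: [0.087, 0.996, -0.004, 0.0]
ft_force: [-3.8, -3.7, 6.8]
grip_width: 0.0153
```

```bash
python3 low.py
```

```text
t 17.950 meas 0.0658 b 0.067 est [0.0711 0.1052] s 1.022 e -0.0104 L -0.0058 res [ 0.0001 -0.0004  0.0006 -0.0005  0.0001] lamp 0.028 F [-3.5 -2.1  5.5] w 0.0149
pred th [0.084 0.096 0.107 0.117 0.127 0.137 0.148 0.16  0.174 0.19  0.209 0.23 ]
     w [0.103 0.091 0.083 0.079 0.08  0.084 0.092 0.103 0.118 0.136 0.158 0.185]
     L [-0.081 -0.098 -0.091 -0.08  -0.07  -0.061 -0.053 -0.046 -0.04  -0.033
 -0.027 -0.021]
[[0, 0.0112, 0.0005, 0, 0, 0, 0], [0, 0.0026, 0.0002, 0, 0, 0, 0], [0, -0.001, -0.0001, 0, 0, 0, 0], [0, -0.0017, -0.0001, 0, 0, 0, 0], [0, -0.0015, -0.0001, 0, 0, 0, 0]]
```

The optimiser settled on a poor plan: its tail drops onto the stop. I'll replan with better starting guesses.

```bash
python3 - <<'E'
p=open("ctl.py").read()
p=p.replace("        u=least_squares(c,np.full(H,Lc),bounds=(-.6,.6),diff_step=1e-3).x\n","""        q=ref(kt[1:]);eq=np.clip(q-.111*s/K*np.sin(q+e),-.59,.59)
        R=[least_squares(c,g0,bounds=(-.6,.6),x_scale=.1,diff_step=1e-3) for g0 in(np.full(H,Lc),eq,(eq+Lc)/2)]
        R.sort(key=lambda r:r.cost);print("costs",[round(r.cost,3) for r in R]);u=R[0].x
""")
open("ctl.py","w").write(p)
E
cat > low.py <<'E'
from ctl import *
import sys
run(toset(16.75,4.5,-.025,.34),wL=0,commit=len(sys.argv)<2)
E
python3 low.py x
```

```text
t 18.000 meas 0.0697 b 0.075 est [0.0756 0.1062] s 1.020 e -0.0106 L -0.0058 res [-0.0003  0.0007 -0.0006 -0.0005  0.0007] lamp 0.033 F [-4.3 -3.   6.8] w 0.0150
costs [np.float64(2.023), np.float64(2.023), np.float64(2.023)]
pred th [0.089 0.103 0.117 0.13  0.142 0.155 0.167 0.179 0.191 0.204 0.216 0.229]
     w [0.11  0.11  0.107 0.103 0.1   0.098 0.097 0.098 0.099 0.1   0.101 0.1  ]
     L [-0.034 -0.061 -0.081 -0.093 -0.099 -0.103 -0.107 -0.113 -0.121 -0.132
 -0.146 -0.162]
[[0, 0.0042, 0.0001, 0, 0, 0, 0], [0, 0.0041, 0.0002, 0, 0, 0, 0], [0, 0.0029, 0.0002, 0, 0, 0, 0], [0, 0.0018, 0.0002, 0, 0, 0, 0], [0, 0.001, 0.0001, 0, 0, 0, 0]]
```

Emit:
drive_tool(series=[[0, 0.0042, 0.0001, 0, 0, 0, 0], [0, 0.0041, 0.0002, 0, 0, 0, 0], [0, 0.0029, 0.0002, 0, 0, 0, 0], [0, 0.0018, 0.0002, 0, 0, 0, 0], [0, 0.001, 0.0001, 0, 0, 0, 0]])

```text
time: 18.68
position: [0.4992, 0.0469, 0.2807]
tool_rot: [0.088, 0.996, -0.001, 0.0]
ft_force: [-2.5, -4.0, 5.8]
grip_width: 0.0153
```

```bash
python3 low.py
```

```text
t 18.675 meas 0.1414 b 0.238 est [0.1464 0.097 ] s 1.016 e -0.0107 L -0.0993 res [ 0.0007 -0.0006 -0.0006  0.0006  0.0001] lamp 0.104 F [-2.2 -3.7  2.4] w 0.0150
costs [np.float64(0.438), np.float64(0.44), np.float64(0.443)]
pred th [0.158 0.17  0.182 0.194 0.206 0.218 0.23  0.242 0.254 0.266 0.277 0.288]
     w [0.096 0.095 0.095 0.095 0.096 0.096 0.096 0.096 0.095 0.093 0.09  0.087]
     L [-0.104 -0.111 -0.118 -0.126 -0.135 -0.145 -0.157 -0.168 -0.181 -0.193
 -0.205 -0.216]
[[0, 0.0008, 0.0001, 0, 0, 0, 0], [0, 0.0009, 0.0001, 0, 0, 0, 0], [0, 0.0011, 0.0001, 0, 0, 0, 0], [0, 0.0012, 0.0001, 0, 0, 0, 0], [0, 0.0013, 0.0002, 0, 0, 0, 0]]
```

Emit:
drive_tool(series=[[0, 0.0008, 0.0001, 0, 0, 0, 0], [0, 0.0009, 0.0001, 0, 0, 0, 0], [0, 0.0011, 0.0001, 0, 0, 0, 0], [0, 0.0012, 0.0001, 0, 0, 0, 0], [0, 0.0013, 0.0002, 0, 0, 0, 0]])

```text
time: 19.35
position: [0.5001, 0.0525, 0.2803]
tool_rot: [0.088, 0.996, -0.0, 0.0]
ft_force: [0.5, -4.3, 0.9]
grip_width: 0.0151
```

```bash
python3 low.py
```

```text
t 19.350 meas 0.2030 b 0.334 est [0.2076 0.0902] s 1.013 e -0.0113 L -0.1349 res [-0.0004 -0.0003  0.0009 -0.0004  0.0001] lamp 0.163 F [-0.9 -4.3  1.7] w 0.0153
costs [np.float64(0.343), np.float64(0.396), np.float64(0.408)]
pred th [0.219 0.23  0.242 0.254 0.265 0.277 0.288 0.298 0.309 0.319 0.329 0.338]
     w [0.091 0.092 0.093 0.093 0.092 0.09  0.087 0.084 0.082 0.079 0.077 0.076]
     L [-0.14  -0.15  -0.162 -0.174 -0.187 -0.199 -0.21  -0.219 -0.227 -0.232
 -0.237 -0.243]
[[0, 0.0008, 0.0001, 0, 0, 0, 0], [0, 0.0014, 0.0002, 0, 0, 0, 0], [0, 0.0018, 0.0003, 0, 0, 0, 0], [0, 0.0019, 0.0003, 0, 0, 0, 0], [0, 0.0019, 0.0003, 0, 0, 0, 0]]
```

Emit:
drive_tool(series=[[0, 0.0008, 0.0001, 0, 0, 0, 0], [0, 0.0014, 0.0002, 0, 0, 0, 0], [0, 0.0018, 0.0003, 0, 0, 0, 0], [0, 0.0019, 0.0003, 0, 0, 0, 0], [0, 0.0019, 0.0003, 0, 0, 0, 0]])

```text
time: 20.02
position: [0.5015, 0.0603, 0.2791]
tool_rot: [0.088, 0.996, 0.0, 0.0]
ft_force: [-1.4, -3.4, 3.3]
grip_width: 0.0151
```

```bash
cat > low.py <<'E'
from ctl import *
run(toset(16.75,4.8,-.025,.37),wL=0)
E
python3 low.py
```

```text
t 20.025 meas 0.2615 b 0.444 est [0.2659 0.0831] s 1.001 e -0.0103 L -0.1875 res [-0.0003  0.0009 -0.0002 -0.0004  0.0002] lamp 0.217 F [-0.4 -3.1  3.5] w 0.0149
costs [np.float64(0.462), np.float64(0.474), np.float64(4.701)]
pred th [0.276 0.287 0.297 0.309 0.321 0.333 0.345 0.359 0.373 0.373 0.371 0.369]
     w [ 0.083  0.085  0.088  0.092  0.096  0.1    0.104  0.108  0.114 -0.025
 -0.016 -0.009]
     L [-0.183 -0.182 -0.185 -0.191 -0.199 -0.207 -0.214 -0.221 -0.225 -0.226
 -0.227 -0.227]
[[0, -0.0006, -0.0001, 0, 0, 0, 0], [0, -0.0002, -0.0, 0, 0, 0, 0], [0, 0.0005, 0.0001, 0, 0, 0, 0], [0, 0.0009, 0.0002, 0, 0, 0, 0], [0, 0.0011, 0.0002, 0, 0, 0, 0]]
```

Emit:
drive_tool(series=[[0, -0.0006, -0.0001, 0, 0, 0, 0], [0, -0.0002, 0, 0, 0, 0, 0], [0, 0.0005, 0.0001, 0, 0, 0, 0], [0, 0.0009, 0.0002, 0, 0, 0, 0], [0, 0.0011, 0.0002, 0, 0, 0, 0]])

```text
time: 20.7
position: [0.5016, 0.0611, 0.2789]
tool_rot: [0.088, 0.996, -0.001, 0.0]
ft_force: [0.2, -3.2, 4.4]
grip_width: 0.0152
```

```bash
python3 low.py
```

```text
t 20.700 meas 0.3175 b 0.514 est [0.3221 0.0912] s 0.994 e -0.0097 L -0.1991 res [ 0.0006  0.      0.     -0.0002  0.0001] lamp 0.275 F [-1.5 -3.1  4.4] w 0.0148
costs [np.float64(0.111), np.float64(0.121), np.float64(23.015)]
pred th [0.334 0.346 0.359 0.372 0.374 0.372 0.37  0.369 0.369 0.37  0.37  0.37 ]
     w [ 0.095  0.099  0.104  0.109 -0.026 -0.018 -0.011 -0.004  0.002  0.008
 -0.004 -0.001]
     L [-0.205 -0.213 -0.22  -0.224 -0.225 -0.226 -0.227 -0.228 -0.229 -0.229
 -0.23  -0.23 ]
[[0, 0.0009, 0.0002, 0, 0, 0, 0], [0, 0.0011, 0.0002, 0, 0, 0, 0], [0, 0.001, 0.0002, 0, 0, 0, 0], [0, 0.0006, 0.0001, 0, 0, 0, 0], [0, 0.0002, 0.0001, 0, 0, 0, 0]]
```

Emit:
drive_tool(series=[[0, 0.0009, 0.0002, 0, 0, 0, 0], [0, 0.0011, 0.0002, 0, 0, 0, 0], [0, 0.001, 0.0002, 0, 0, 0, 0], [0, 0.0006, 0.0001, 0, 0, 0, 0], [0, 0.0002, 0.0001, 0, 0, 0, 0]])

```text
time: 21.38
position: [0.5023, 0.0655, 0.2777]
tool_rot: [0.088, 0.996, -0.0, 0.0]
ft_force: [0.1, -3.9, 2.7]
grip_width: 0.0151
```

```bash
python3 - <<'E'
from ctl import *
run(None,Lman=[-.224,-.221,-.216,-.208,-.2])
E
```

```text
t 21.375 meas 0.3891 b 0.614 est [ 0.3729 -0.0244] s 0.994 e -0.0096 L -0.2250 res [ 0.0001 -0.     -0.0002  0.0001 -0.015 ] lamp 0.342 F [ 0.1 -4.2  2.6] w 0.0151
pred th [0.37  0.369 0.368 0.369 0.371 0.375 0.38  0.387 0.396 0.4   0.4   0.4  ]
     w [-0.016 -0.009  0.     0.01   0.022  0.035  0.048  0.062  0.076  0.
  0.     0.   ]
     L [-0.224 -0.221 -0.216 -0.208 -0.2   -0.2   -0.2   -0.2   -0.2   -0.2
 -0.2   -0.2  ]
[[0, -0.0001, -0.0, 0, 0, 0, 0], [0, -0.0005, -0.0001, 0, 0, 0, 0], [0, -0.0007, -0.0002, 0, 0, 0, 0], [0, -0.0012, -0.0003, 0, 0, 0, 0], [0, -0.0012, -0.0002, 0, 0, 0, 0]]
```

Emit:
drive_tool(series=[[0, -0.0001, 0, 0, 0, 0, 0], [0, -0.0005, -0.0001, 0, 0, 0, 0], [0, -0.0007, -0.0002, 0, 0, 0, 0], [0, -0.0012, -0.0003, 0, 0, 0, 0], [0, -0.0012, -0.0002, 0, 0, 0, 0]])

```text
time: 22.05
position: [0.5018, 0.0625, 0.2784]
tool_rot: [0.088, 0.996, 0.001, 0.0]
ft_force: [3.1, 0.3, -2.2]
grip_width: 0.0151
```

```bash
python3 - <<'E'
from ctl import *
run(None,Lman=[-.19,-.178,-.165,-.15,-.135])
E
```

```text
t 22.050 meas 0.3804 b 0.583 est [0.3828 0.0397] s 0.984 e -0.0087 L -0.1998 res [-0.0002  0.0005 -0.0002 -0.0136  0.0005] lamp 0.335 F [ 4.3  0.3 -2.8] w 0.0150
pred th [0.389 0.397 0.407 0.421 0.438 0.459 0.465 0.465 0.465 0.465 0.465 0.465]
     w [0.054 0.072 0.094 0.12  0.151 0.186 0.    0.    0.    0.    0.    0.   ]
     L [-0.19  -0.178 -0.165 -0.15  -0.135 -0.135 -0.135 -0.135 -0.135 -0.135
 -0.135 -0.135]
[[0, -0.0014, -0.0003, 0, 0, 0, 0], [0, -0.0018, -0.0003, 0, 0, 0, 0], [0, -0.0019, -0.0003, 0, 0, 0, 0], [0, -0.0023, -0.0004, 0, 0, 0, 0], [0, -0.0022, -0.0003, 0, 0, 0, 0]]
```

It is touching down, so I'll hold the lever a moment and let the boom settle on the stop.

Emit:
drive_tool(series=[[0, 0, 0, 0, 0, 0, 0], [0, 0, 0, 0, 0, 0, 0], [0, 0, 0, 0, 0, 0, 0], [0, -0.0008, -0.0001, 0, 0, 0, 0], [0, -0.0014, -0.0003, 0, 0, 0, 0]])

```text
time: 22.72
position: [0.5013, 0.0599, 0.279]
tool_rot: [0.088, 0.996, 0.0, 0.0]
ft_force: [4.1, 1.8, -4.3]
grip_width: 0.0152
```

```bash
python3 - <<'E'
import json
g=json.load(open("log.json"));g["pend"]=[-.1998]*3+[-.1944,-.1849];json.dump(g,open("log.json","w"))
from ctl import *
run(None,Lman=[-.172,-.157,-.142,-.127,-.112])
E
```

```text
t 22.725 meas 0.4271 b 0.616 est [0.4125 0.0651] s 0.993 e -0.0068 L -0.1849 res [-0.      0.001  -0.0149 -0.0071 -0.0177] lamp 0.381 F [ 3.4  1.3 -2.7] w 0.0153
pred th [0.416 0.42  0.427 0.439 0.456 0.478 0.488 0.488 0.488 0.488 0.488 0.488]
     w [0.016 0.044 0.076 0.113 0.153 0.198 0.    0.    0.    0.    0.    0.   ]
     L [-0.172 -0.157 -0.142 -0.127 -0.112 -0.112 -0.112 -0.112 -0.112 -0.112
 -0.112 -0.112]
[[0, -0.0019, -0.0003, 0, 0, 0, 0], [0, -0.0022, -0.0004, 0, 0, 0, 0], [0, -0.0022, -0.0003, 0, 0, 0, 0], [0, -0.0023, -0.0003, 0, 0, 0, 0], [0, -0.0022, -0.0003, 0, 0, 0, 0]]
```

Emit:
drive_tool(series=[[0, -0.0019, -0.0003, 0, 0, 0, 0], [0, -0.0022, -0.0004, 0, 0, 0, 0], [0, -0.0022, -0.0003, 0, 0, 0, 0], [0, -0.0023, -0.0003, 0, 0, 0, 0], [0, -0.0022, -0.0003, 0, 0, 0, 0]])

```text
time: 23.4
position: [0.4996, 0.0496, 0.281]
tool_rot: [0.088, 0.996, 0.001, 0.0]
ft_force: [5.1, 3.6, -1.4]
grip_width: 0.0153
```

```bash
python3 - <<'E'
from ctl import *
run(None,Lman=[-.094,-.076,-.058,-.04,-.022])
E
```

```text
t 23.400 meas 0.4808 b 0.599 est [0.4879 0.1182] s 1.011 e -0.0033 L -0.1121 res [ 0.     -0.0148  0.0016 -0.023   0.0012] lamp 0.431 F [ 3.7  2.9 -0.7] w 0.0149
pred th [0.489 0.498 0.514 0.538 0.571 0.578 0.578 0.578 0.578 0.578 0.578 0.578]
     w [0.034 0.094 0.158 0.227 0.144 0.    0.    0.    0.    0.    0.    0.   ]
     L [-0.094 -0.076 -0.058 -0.04  -0.022 -0.022 -0.022 -0.022 -0.022 -0.022
 -0.022 -0.022]
[[0, -0.0027, -0.0003, 0, 0, 0, 0], [0, -0.0027, -0.0002, 0, 0, 0, 0], [0, -0.0027, -0.0002, 0, 0, 0, 0], [0, -0.0027, -0.0001, 0, 0, 0, 0], [0, -0.0027, -0.0001, 0, 0, 0, 0]]
```

Emit:
drive_tool(series=[[0, -0.0027, -0.0003, 0, 0, 0, 0], [0, -0.0027, -0.0002, 0, 0, 0, 0], [0, -0.0027, -0.0002, 0, 0, 0, 0], [0, -0.0027, -0.0001, 0, 0, 0, 0], [0, -0.0027, -0.0001, 0, 0, 0, 0]])

```text
time: 24.08
position: [0.4972, 0.0356, 0.282]
tool_rot: [0.088, 0.996, -0.0, 0.0]
ft_force: [2.9, 4.0, 5.1]
grip_width: 0.0149
```

Emit:
drive_tool(series=[[0, -0.0018, 0, 0, 0, 0, 0], [0, -0.001, 0, 0, 0, 0, 0], [0, -0.0005, 0, 0, 0, 0, 0], [0, 0, 0, 0, 0, 0, 0], [0, 0, 0, 0, 0, 0, 0]])

```text
time: 24.7
position: [0.4966, 0.0323, 0.2819]
tool_rot: [0.088, 0.996, -0.0, 0.0]
ft_force: [3.3, 2.9, 5.3]
grip_width: 0.0155
```

```bash
python3 - <<'E'
from h import *
S=robot.camera_model("scene")
for i in range(2):
    a,d=robot.camera("scene");print(boom(a,d,S)[0]-.0785)
o=robot.get_obs();p=o['position']-O;print(o['time'],p@XS,p@YS,p[2],"L tcp",np.arcsin(-p@YS/.15),o['ft_force'],o['grip_width'])
E
```

```text
0.6129585247786503
0.6126528202305096
24.8 -0.08147442835539385 0.00200322031076949 0.28193918135428436 L tcp -0.01335519907679525 [3.01152246 2.7170453  5.25813988] 0.015296330465336303
```

The boom is steady at 0.613, so the lever is at about +0.01, upright, with the boom on its stop. I'll release it.

Emit:
drive_tool(series=[[0, 0, 0, 0, 0, 0, 0.3], [0, 0, 0, 0, 0, 0, 0.5], [0, 0, 0, 0, 0, 0, 0.7], [0, 0, 0, 0, 0, 0, 0.8], [0, 0, 0, 0, 0, 0, 0.8]])

```text
time: 25.42
position: [0.4962, 0.0324, 0.2814]
tool_rot: [0.088, 0.996, -0.0, -0.0]
ft_force: [-0.2, 0.5, 0.4]
grip_width: 0.057
```

Emit:
drive_tool(series=[[0, 0, 0, 0, 0, 0, 0.8], [0, 0, -0.01, 0, 0, 0, 0.8], [0, 0, -0.03, 0, 0, 0, 0.8], [0, 0, -0.04, 0, 0, 0, 0.8], [0, 0, -0.04, 0, 0, 0, 0.8]])

```text
time: 26.05
position: [0.4963, 0.0326, 0.4035]
tool_rot: [0.088, 0.996, -0.0, 0.0]
ft_force: [0.0, -1.0, -0.8]
grip_width: 0.0696
```

Emit:
drive_tool(series=[[0.03, 0, -0.04, 0, 0, 0, 0.8], [0.04, 0, -0.02, 0, 0, 0, 0.8], [0.03, 0, 0, 0, 0, 0, 0.8], [0, 0, 0, 0, 0, 0, 0.8], [0, 0, 0, 0, 0, 0, 0.8]])

```text
time: 26.68
position: [0.3986, 0.0499, 0.462]
tool_rot: [0.088, 0.996, -0.0, 0.001]
ft_force: [0.7, 0.3, 0.6]
grip_width: 0.0699
```

```bash
python3 - <<'E'
from h import *
S=robot.camera_model("scene")
for i in range(2):
    a,d=robot.camera("scene");print(boom(a,d,S)[0]-.0785)
z=np.load("d0.npz")
cv2.imwrite("pics/end.png",np.hstack([a[60:320,80:480]]))
o=robot.get_obs();print(o['time'],o['position'],o['ft_force'],o['grip_width'])
E
```

```text
0.6123013799497474
0.612895670184413
26.775 [0.39884031 0.04979607 0.46139579] [ 0.78966615 -0.36004068  1.23022682] 0.06915158061850227
```

View pics/end.png

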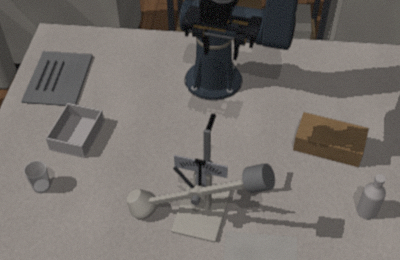

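The final view shows the lever upright at (210,130), the boom lamp-side down on its stop with the lamp at (141,204), and the gripper clear. The set hand and the other objects are where they were.

```bash
python3 -c "
from rig import robot
print(robot.hand_in())"
```

```text
the job is handed in; nothing more can be done
None
```

The trim check is done and handed in at about 26.8 s of the 67 s allowed; the hand-in gave no verdict.

- **Hold:** The pointer stayed within 5° of the set hand (measured at about -0.02 to -0.03 rad) from about t = 8.5 to 17.3 s. The boom read +0.036 rad at the start of that, and from 9.2 s on stayed between -0.045 and +0.007 rad. A close-up during the hold showed the pointer covering the hand.
- **Lowering:** The boom came down lamp side first at about 0.1 rad/s, so the head sank at roughly 0.02 m/s. It left the stop by a few hundredths of a radian once and settled back gently before I raised the lever.
- **End state:** The boom rests on its stop at 0.613 rad, which puts the lever at about +0.01 rad. It read the same before and after I let go. The gripper is open and clear, and nothing else on the bench appears to have moved.

**Disagreements in the checks:**
- **Lever angle:** The tool position gave about -0.013 rad for the lever at the end, against +0.013 rad from the boom camera; both count as upright.
- **Set hand angle:** The line fit gave -0.021 rad and the tip position about -0.030 rad, a difference well inside the 5° band.
- **Lowering plan:** One computed plan was bad, so I replaced it before moving.

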